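Gauge the opening of a die set with a taper gauge

ROBOT

A 6-joint arm with a two-finger parallel gripper is mounted at the origin on the work surface; the furniture and walls round the work are solid. World frame = base frame: x ahead of the robot, y to its left, z up, the work surface at z = 0. Lengths are in m, angles in rad, forces in N, time in s.
With the tool pointing down it reaches from about 0.3 to 0.875 m from the base axis. Payload 6.4 kg.
Tool frame: the origin (TCP) lies midway between the tips of the shut fingers; the grasp point (between the pads) lies ctrl.grip_depth behind it (ctrl.grip_depth is the distance from the TCP to the grasp point, in m); x points along the fingers, y is the direction in which the jaws open and shut, and the axes are right-handed (so a half turn about x gives the same grasp; the last joint's range is limited). The gripper opens to 85 mm and grips with 20 to 120 N. Pads are 22 mm wide; open, the fingers measure 114 mm over their backs; the gripper's body (76 mm by 85 mm) begins 54 mm behind the grasp point. The pads swing forward as they close: fully open they stand 13 mm farther back than shut.
Start: joints at [-1.372, 0.181, 1.607, -0, 1.354, -0.206], TCP at [0.226, -0.529, 0.231] pointing down, gripper open.
Joint ranges: [-2.99, 2.99], [-0.89, 2.07], [0.3, 2.58], [-1.14, 4.28], [0, 2.63], [-3.12, 3.12]. Speed limits (rad/s): [2.57, 2.57, 3.01, 3.14, 3.14, 3.14].

INTERFACE

Orientations are given as a unit quaternion [w, x, y, z].
In Python, from bench import ctrl gives the robot as it stands.
- The arm moves only by the tool carry_out, never from a script. Its argument "motion" is one flat list of numbers, 7 for each row, row after row: the turn, a rotation vector about the tool's x, y, z in degrees, then the shift along the tool's x, y, z in m, then the gripper's target within -1 to 1 (shut at 1, half-way at 0, fully open at -1). A call has 1 to 10 rows; each row shifts and turns the pose as measured when the row begins, along the tool's axes as they then stand; what a row does not reach is not made up. A row lasts 1/10 s, in which the tool goes at most 50 mm and 8.59 degrees, less where a joint would pass 70% of its speed; a pose out of reach is approached as far as the arm can. A call with a gripper value outside its range is refused whole. The fingers move at their own pace and stop on an object; the grip force is fixed at half the most. Time passes only in rows, so rows that do not move let the fingers close. It gives the time, the measured TCP pose, the force and the opening at its end, in the units of the state.
- ctrl.get_obs(): the state, without advancing time (a new reading comes with each control period).
- ctrl.camera(name): name is "side" or "top"; returns the picture (480x640x3 uint8, blue, green, red); there is no depth.
- ctrl.camera_params(name): a dict with "mtx" (3x3 intrinsics, pixels), "pose" (4x4, takes a point from camera to world coordinates). Camera axes: x right, y down, z forward; pixel columns grow to the right and rows downward; lengths in m; the calibration is good to about 2 mm. A picture is of the moment at which its call begins. camera_params takes no time and is no camera call.
- ctrl.hand_in(): hands the job in, once; it reports no verdict.
Trained networks look in the newest picture that a camera, given by its name, has taken for a name from the list of things; names that differ only in an ending like _2 or _b are one class to them, and where a whole thing is asked for, a point or a joint stands for the part that bears it (a point fixed in the world has none). Each returns a list of dicts, best first, with "conf" (0 to 1); they miss things now and then, are a little off and sometimes report something else, mostly with a low value. They report only what shows in the picture. A call takes as long as a camera call. They do not tell look-alikes from the thing itself.
- ctrl.boxes_of(camera, thing): "point" ([x, y, z] in m, in the coordinates of the camera as it stood for that picture, good to about 4 mm: the middle of the surface that is visible of it).
- ctrl.trace(camera, thing): "pixels" (480x640 bool, what is visible of it).
- ctrl.landmark_of(camera, thing): "point" ([x, y, z] in m, in the coordinates of the camera as it stood for that picture, good to about 4 mm: a listed point, or the origin of a listed thing).
The state is a dict: "time_s": time; "q": joint angles; "dq": joint speeds; "joint_efforts": joint torques, N m; "eef_pos": TCP position; "eef_rot": TCP orientation; "wrist_force": force on the tool from outside, world axes, zero at the start; "torque": the same for the moment, N m; "opening": opening from 0.0 (shut) to 1.0 (fully open).
Only numpy, scipy, OpenCV 4.12 (cv2) and the standard library are available. Lean on these libraries where they do the work, as an engineer would, in place of code of your own. Each camera call takes 0.05 s, during which the arm holds its last target. There are 200 camera calls.

TASK

Measure how far apart the two shoes of the die set stand: find out which of the two taper gauges (blue or red grip) fits the opening, lay its flat side on the lower shoe's ledge, and slide it in from the open front, straight and near the middle, until it drags snugly between both shoes, at least 10 mm in and with its grip still clear of the upper shoe. Do not force it: the upper shoe must not shift on its pillars. Finish holding the gauge still in the gripper at that snug depth so that I can read it, with the other gauge lying on the table and the jar, nut and spanner left where they are.

Things in the scene. Friction and masses are not known exactly. Their poses are not given: they have to be found in the camera images.
- thin_gauge_grip (a point): middle of the blue plastic grip of the thin taper gauge: an upright block 44 mm long, 18 mm wide, 36 mm tall, its underside level with the blade's; this point is 22 mm above the underside. x runs along the blade to the nose (nose tip 112 mm ahead), y across the 18 mm width, z up from the flat underside. The gauge starts lying on its flat underside on the table.
- thin_gauge_nose (a point): middle of the lower edge of the blue gauge's nose (112 mm ahead of the grip's middle, 22 mm below it); same axes
- thin_gauge: the whole blue gauge, the thinner one, about 0.12 kg: steel wedge 22 mm wide, 90 mm long, flat underneath, sloping on top, growing evenly from 2.0 mm thick at the nose to 9.9 mm at the grip (0.0875 mm per mm), so it starts to drag, 10 mm or more in, in openings of 3 to 9.5 mm. Origin on the underside below the grip's middle; axes as its grip point.
- thick_gauge_grip (a point): middle of the red plastic grip of the thick taper gauge; grip size, point, axes and start as for the blue gauge
- thick_gauge_nose (a point): middle of the lower edge of the red gauge's nose (112 mm ahead of the grip's middle, 22 mm below it); same axes
- thick_gauge: the whole red gauge, the thicker one, about 0.12 kg: steel wedge 22 mm wide, 90 mm long, flat underneath, sloping on top, growing evenly from 6.5 mm thick at the nose to 14.4 mm at the grip (0.0875 mm per mm), so it starts to drag, 10 mm or more in, in openings of 7.4 to 14 mm. Origin on the underside below the grip's middle; axes as its grip point.
- mouth (a point): middle of the lower front edge of the die set's upper shoe, 4 to 12 mm above the lower shoe's top, different each time: that height is the opening. x points level into the opening, away from its open front (which faces roughly towards the robot); y along the edge, left as seen from the front; z up.
- upper_shoe: upper shoe of the die set: steel plate 150 mm wide, 100 mm deep, 26 mm thick, clamped on two upright guide pillars 77 mm behind its front edge, 55 mm either side of the middle, 11 mm in radius, tops 157 mm above the table. Origin and axes as the mouth. Over about 20 N down or 44 N up shifts it on the pillars.
- lower_shoe: lower shoe of the die set: steel plate 170 mm front to back, 200 mm wide, 32 mm thick, bolted to the table (bolt heads 9 mm high, 87 mm either side of the middle). Its flat top reaches 60 mm out in front of the mouth as an open ledge. Origin at the centre of its underside; x from open front to back, z up.
- jar_nuts: bystander: jar 60 mm across, 89 mm tall; origin at its foot
- spanner: bystander: spanner lying flat on the left, 34 x 154 x 8 mm; origin at the middle of its underside
- hex_nut: bystander: loose hex nut 24 mm across, 12 mm high, by the jar; origin at the middle of its underside
Not all that is in view belongs to the job. Leave any turquoise look-alike of the thin_gauge alone.

How it is judged:
By the outcome, as a careful person would: the job done as asked, in the order asked, and still so for the second after the job is handed in, while the arm keeps its last pose, push and grip.
It also fails if it takes over 70 s, if anything falls off the work surface, if the arm or the gripper's body presses on something with over 40 N, if the wrist force passes 120 N, or if a joint passes its speed limit or range.

## Working session

There is one attempt and no reset: what is moved stays moved. The work goes in short steps, Python scripts to look and compute and a tool call to move; the robot and the scene stay as the last step left them, time stands still between calls to the robot, and variables do not carry over. Pictures are saved under pics/ and viewed, about 8 in all and at most 12, crops included, and the job is handed in when it is done.

Besides the shell and the picture viewer there is one more tool, called as name(argument=value, ...) on one line, values as JSON. carry_out: Moves the arm, as the interface text tells. Its arguments: {"type":"object","properties":{"motion":{"type":"array"}},"required":["motion"]}

```bash
mkdir -p pics; ls
cat > h.py <<'E'
import numpy as np, cv2
from bench import ctrl
from scipy.spatial.transform import Rotation as R
def w(cam,p):
    T=np.array(ctrl.camera_params(cam)["pose"]); return T[:3,:3]@np.array(p)+T[:3,3]
def proj(cam,P):
    c=ctrl.camera_params(cam); T=np.linalg.inv(np.array(c["pose"])); p=T[:3,:3]@np.array(P)+T[:3,3]; p=np.array(c["mtx"])@p; return p[:2]/p[2]
def ray(cam,uv,z):
    c=ctrl.camera_params(cam); T=np.array(c["pose"]); d=T[:3,:3]@np.linalg.inv(np.array(c["mtx"]))@np.array([uv[0],uv[1],1.]); o=T[:3,3]
    return o+d*(z-o[2])/d[2]
def rot():
    q=ctrl.get_obs()["eef_rot"]; return R.from_quat([q[1],q[2],q[3],q[0]])
E
python3 - <<'E'
from h import *
np.set_printoptions(precision=4,suppress=True)
print(ctrl.grip_depth, ctrl.get_obs())
for c in("side","top"):
    im=ctrl.camera(c); cv2.imwrite(f"pics/{c}0.png",im)
    p=ctrl.camera_params(c); print(c,np.array(p["mtx"]),np.array(p["pose"]))
    for t in["thin_gauge_grip","thin_gauge_nose","thick_gauge_grip","thick_gauge_nose","mouth","lower_shoe","upper_shoe","jar_nuts","spanner","hex_nut"]:
        for d in ctrl.landmark_of(c,t)[:3]: print(c,t,round(d["conf"],2),w(c,d["point"]),proj(c,w(c,d["point"])).round())
E
```

```text
pics
0.0187 {'time_s': 0.0, 'q': array([-1.3723,  0.1815,  1.608 , -0.    ,  1.3538, -0.2063]), 'dq': array([-0.    ,  0.0008,  0.0005, -0.0003,  0.0002, -0.0019]), 'joint_efforts': array([  0.0005, -44.4869, -35.1337,  -0.0004,   0.0091,   0.    ]), 'eef_pos': array([ 0.2264, -0.528 ,  0.2304]), 'eef_rot': array([ 0.1415,  0.6927,  0.1428, -0.6927]), 'wrist_force': array([ 0.5594, -0.4189, -0.2569]), 'torque': array([-0.0071, -0.0553, -0.0057]), 'opening': 0.999169958604629}
side [[445.7325   0.     320.6871]
 [  0.     445.7325 239.8844]
 [  0.       0.       1.    ]] [[-0.9997  0.0126  0.0203  0.5523]
 [-0.0144  0.359  -0.9332  1.0922]
 [-0.0191 -0.9332 -0.3587  0.4836]
 [ 0.      0.      0.      1.    ]]
side thin_gauge_grip 0.78 [ 0.4303 -0.3013  0.0161] [367. 220.]
side thin_gauge_grip 0.7 [ 0.5036 -0.2742  0.0222] [345. 221.]
side thin_gauge_grip 0.51 [ 0.4435 -0.0753  0.0209] [368. 244.]
side thin_gauge_nose 0.8 [ 0.604  -0.2337  0.0015] [313. 232.]
side thin_gauge_nose 0.75 [ 0.3168 -0.2931 -0.0024] [401. 226.]
side thin_gauge_nose 0.74 [ 0.6408 -0.0096 -0.0008] [297. 261.]

[... 954 characters left out ...]
_gauge_grip 0.79 [ 0.4517 -0.0809  0.0215] [355. 283.]
top thin_gauge_nose 0.88 [ 0.4153 -0.4496  0.0003] [494. 299.]
top thin_gauge_nose 0.75 [ 0.6104 -0.2393  0.0007] [413. 225.]
top thin_gauge_nose 0.62 [ 0.3254 -0.2962 -0.001 ] [437. 333.]
top thick_gauge_nose 0.77 [0.5415 0.2484 0.0008] [231. 248.]
top thick_gauge_nose 0.65 [0.4342 0.2919 0.0247] [211. 287.]
top mouth 0.55 [ 0.6154 -0.0114  0.0449] [329. 219.]
top lower_shoe 0.64 [ 0.6423 -0.0032 -0.0017] [326. 213.]
top upper_shoe 0.96 [ 0.6165 -0.0104  0.0384] [329. 219.]
top jar_nuts 0.71 [ 0.7058  0.2957 -0.0014] [216. 188.]
top spanner 0.62 [ 0.5744  0.4744 -0.004 ] [147. 235.]
top hex_nut 0.37 [ 0.6583  0.3771 -0.002 ] [185. 205.]
```

View pics/top0.png

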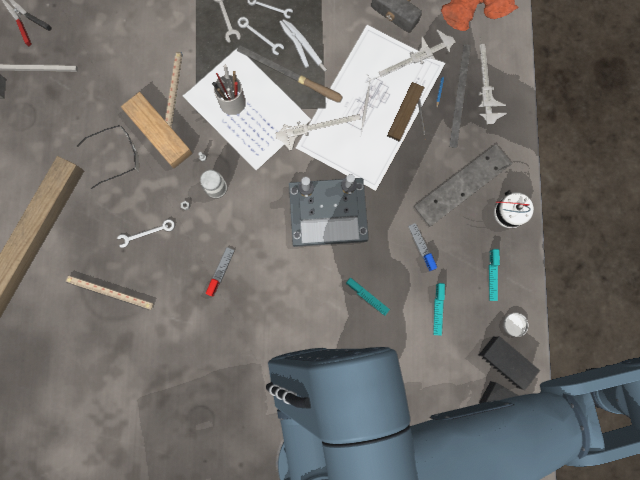

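View pics/side0.png

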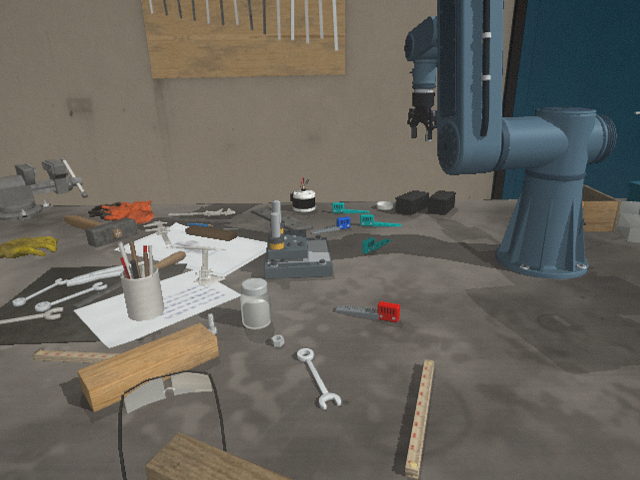

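Top view: blue gauge at about (430,262) with nose at (414,228). Red gauge at (212,287) with nose at (231,248). The die set is at (329,213), three turquoise look-alikes lie near (368,296), (438,309) and (494,274). Next I'll refine by averaging and a zoomed crop.

Run:
```python
from h import *
np.set_printoptions(precision=4,suppress=True)
from collections import defaultdict
D=defaultdict(list)
S=[];
for k in range(6):
  for c in("side","top"):
    im=ctrl.camera(c); 
    if c=="side": S.append(im.astype(float))
    for t in["mouth","upper_shoe","lower_shoe"]+(["thick_gauge_grip","thick_gauge_nose"] if k<3 else []):
        d=ctrl.landmark_of(c,t)
        if d: D[c,t].append(w(c,d[0]["point"]))
for k in D: print(k,np.median(D[k],0),np.std(D[k],0),len(D[k]))
im=np.mean(S,0)[225:285,255:340].astype(np.uint8); cv2.imwrite("pics/crop1.png",cv2.resize(im,None,fx=9,fy=9,interpolation=cv2.INTER_CUBIC))
# blue/red masks from colours
for c in("top",):
    im=cv2.imread("pics/top0.png"); hsv=cv2.cvtColor(im,cv2.COLOR_BGR2HSV)
    for n,m in(("blue",(hsv[...,0]>105)&(hsv[...,0]<125)&(hsv[...,1]>180)),("red",((hsv[...,0]<6)|(hsv[...,0]>174))&(hsv[...,1]>180))):
        x0,x1=(405,445) if n=="blue" else (190,250)
        ys,xs=np.nonzero(m[200:320,x0:x1]); uv=np.array([xs.mean()+x0,ys.mean()+200]); print(n,len(xs),uv,ray("top",uv,.030))
    for n in("thin_gauge","thick_gauge"):
        for d in ctrl.trace("top",n):
            m=d["pixels"]; ys,xs=np.nonzero(m); (cx,cy),(a,b),an=cv2.minAreaRect(np.c_[xs,ys].astype(np.float32)); vx,vy,_,_=cv2.fitLine(np.c_[xs,ys].astype(np.float32),cv2.DIST_L2,0,.01,.01).ravel()
            p=ray("top",(cx-30*vx,cy-30*vy),.01);q=ray("top",(cx+30*vx,cy+30*vy),.01); print(n,round(d["conf"],2),(cx,cy),a,b,np.degrees(np.arctan2(*(q-p)[1::-1])))
```

```text
('side', 'upper_shoe') [ 0.6142 -0.0095  0.0405] [0.0019 0.001  0.0016] 5
('side', 'lower_shoe') [ 0.6376 -0.0075 -0.0027] [0.0768 0.1119 0.0007] 6
('side', 'thick_gauge_grip') [0.4355 0.2909 0.0165] [0.0006 0.0015 0.0019] 3
('side', 'thick_gauge_nose') [ 0.5384  0.2545 -0.0002] [0.0498 0.0193 0.0008] 3
('top', 'mouth') [ 0.6145 -0.0117  0.0445] [0.0347 0.1151 0.0169] 6
('top', 'upper_shoe') [ 0.6175 -0.0116  0.0395] [0.0015 0.0013 0.0023] 6
('top', 'lower_shoe') [ 0.6404 -0.0025 -0.0003] [0.0015 0.0016 0.0013] 6
('top', 'thick_gauge_grip') [0.4373 0.2897 0.0231] [0.0007 0.0009 0.0009] 3
('top', 'thick_gauge_nose') [ 0.5439  0.2511 -0.0027] [0.0009 0.0011 0.0014] 3
('side', 'mouth') [ 0.614  -0.0123  0.0401] [0.001  0.0013 0.0018] 5
blue 114 [429.8772 261.2895] [ 0.5096 -0.2757  0.03  ]
red 116 [211.6897 286.9138] [0.4353 0.2899 0.03  ]
thin_gauge 0.81 (493.2506408691406, 274.487548828125) 9.837711334228516 51.186058044433594 -4.493663606178061
thin_gauge 0.74 (438.4788513183594, 308.53546142578125) 9.455575942993164 51.45163345336914 -5.212038497704395
thin_gauge 0.72 (422.2000427246094, 246.89999389648438) 50.98234939575195 10.28591251373291 -154.9551253898206
thin_gauge 0.65 (367.2658996582031, 296.4035339355469) 50.59292984008789 8.537253379821777 -128.2904633530171
thin_gauge 0.24 (328.2538146972656, 212.0532989501953) 65.832275390625 76.590576171875 -81.14307087435644
thick_gauge 0.94 (220.01011657714844, 271.2790832519531) 9.553303718566895 50.554107666015625 -22.746866390482005
```

View pics/crop1.png

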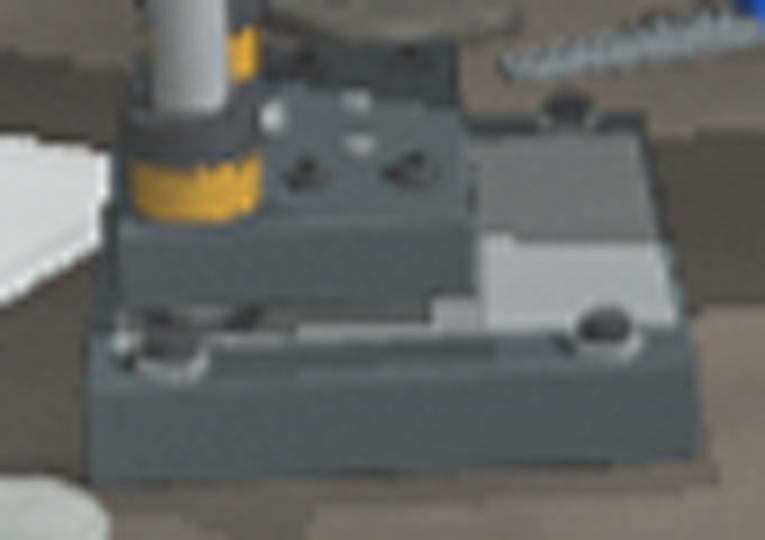

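Crop: the upper shoe's left face is at crop rows ~215–295, and the lower shoe's top-left edge is at ~335, with bright ledge in front. I'll fit the corners for the opening.

Run:
```python
from h import *
from scipy.optimize import least_squares
np.set_printoptions(precision=4,suppress=True)
# local coords rel. to mouth xy: x in, y left, z ; 'U' adds opening
L=[((-.06,.1,.032),(690,325)),((-.06,.1,0),(700,455)),((.11,.1,.032),(93,345)),((.11,.1,0),(93,482)),((-.06,-.1,.032),(643,115))]
U=[((0,.075,.058),(471,213)),((0,.075,.032),(477,292)),((.1,.075,.058),(117,222)),((.1,.075,.032),(115,308)),((0,-.075,.058),(458,45)),((0,-.075,.032),(463,108))]
def f(p):
    x,y,a,o=p[:4]; r=[]
    for s,l in((0,L),(o,U)):
        for P,uv in l:
            W=[x+np.cos(a)*P[0]-np.sin(a)*P[1],y+np.sin(a)*P[0]+np.cos(a)*P[1],P[2]+s]
            r+=list(proj("side",W)+p[4:6]-(np.array([255,225])+np.array(uv)/9-.45))
    return np.r_[r,np.array(p[4:6])/1.0, (np.array(p[:2])-[.615,-.011])/.002]
s=least_squares(f,[.615,-.011,0,.008,0,0]); J=np.linalg.inv(s.jac.T@s.jac)
print(s.x,np.sqrt(np.diag(J))*np.sqrt(2*s.cost/20)); print(s.fun.round(2))
im=cv2.imread("pics/top0.png")[165:255,280:380]; cv2.imwrite("pics/crop2.png",cv2.resize(im,None,fx=6.6,fy=6.6,interpolation=cv2.INTER_CUBIC))
```

```text
[ 0.6146 -0.0127  0.0751  0.0059  0.1644 -0.8715] [0.002  0.0023 0.0123 0.002  0.7803 0.5876]
[ 1.03  2.12  0.05 -0.63 -1.56  2.82 -0.72 -0.65  0.42 -2.64  0.45 -0.18
  0.09  0.6  -0.43  0.45  0.44  0.49  0.16 -1.58 -0.1   0.07  0.16 -0.87
 -0.21 -0.87]
```

View pics/crop2.png

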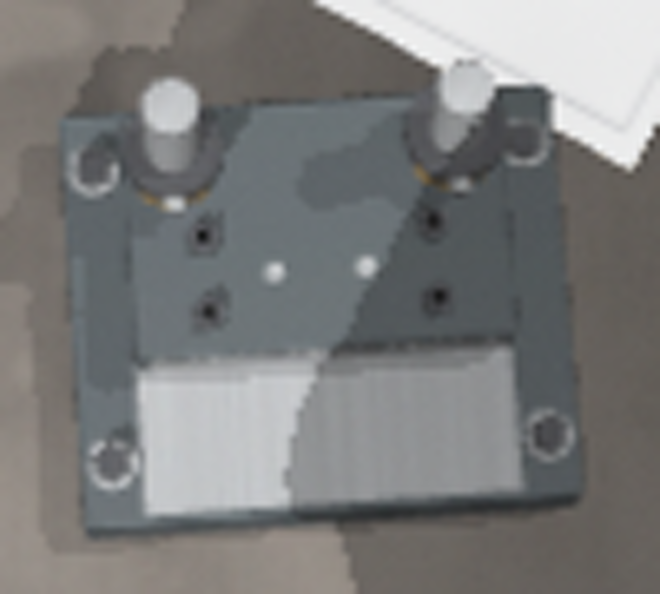

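Top crop: the lower shoe's front edge runs from (85,533) to (580,500), so the die yaw is about +4.4°. In the side crop, the gap below the upper shoe (292→332) suggests about 10–12 mm. That agrees with the networks (~10 mm), so I'll take the red gauge first.

```bash
cat >> h.py <<'E'
def plan(P,head):
    """tool down, gauge heading head (deg); tool y across. prints rotation then shift (in rotated tool axes)"""
    o=ctrl.get_obs(); r=rot(); a=np.radians(head); best=None
    for s in(1,-1):
        X=np.array([0,0,-1.]);Y=s*np.array([-np.sin(a),np.cos(a),0]);T=R.from_matrix(np.c_[X,Y,np.cross(X,Y)])
        rv=(r.inv()*T).as_rotvec(degrees=True)
        if best is None or np.linalg.norm(rv)<np.linalg.norm(best[0]): best=(rv,T)
    np.set_printoptions(precision=4,suppress=True)
    d=np.array(P)-o["eef_pos"]
    print("t",round(o["time_s"],2),"pos",o["eef_pos"],"q",o["q"].round(2),"F",o["wrist_force"].round(1),"M",o["torque"].round(2),"open",round(o["opening"],3))
    print("rotvec deg",best[0].round(2),"| shift after rot (mm)",(best[1].inv().apply(d)*1000).round(1),"| shift in current axes",(r.inv().apply(d)*1000).round(1)); print("axes xyz cols",r.as_matrix().round(3).tolist())
E
python3 -c "
from h import *
plan([.4365,.2903,.12],-20.3)"
```

```text
t 4.2 pos [ 0.2265 -0.5285  0.2313] q [-1.37  0.18  1.61  0.    1.35 -0.21] F [-0.1 -0.7  0.4] M [-0.03 -0.01  0.01] open 0.997
rotvec deg [43.5 -0.   0. ] | shift after rot (mm) [ 111.3 -840.8   87.1] | shift in current axes [ 111.3 -669.9 -515.5]
axes xyz cols [[0.0, 0.394, -0.919], [0.0, -0.919, -0.394], [-1.0, -0.0, -0.0]]
```

carry_out(motion=[8.5,0,0,0,0,0,-1,8.5,0,0,0,0,0,-1,8.5,0,0,0,0,0,-1,8.5,0,0,0,0,0,-1,8.5,0,0,0,0,0,-1,0,0,0,0,-0.049,0.005,-1,0,0,0,0,-0.049,0.005,-1,0,0,0,0,-0.049,0.005,-1,0,0,0,0,-0.049,0.005,-1,0,0,0,0,-0.049,0.005,-1])

```text
time_s: 5.2
eef_pos: [0.2873, -0.2892, 0.2292]
eef_rot: [0.128, -0.695, 0.128, 0.696]
wrist_force: [0.6, 0.5, 0.2]
opening: 0.997
```

carry_out(motion=[0,0,0,0,-0.049,0.005,-1,0,0,0,0,-0.049,0.005,-1,0,0,0,0,-0.049,0.005,-1,0,0,0,0,-0.049,0.005,-1,0,0,0,0,-0.049,0.005,-1,0,0,0,0,-0.049,0.005,-1,0,0,0,0,-0.049,0.005,-1,0,0,0,0,-0.049,0.005,-1,0,0,0,0,-0.049,0.005,-1,0,0,0,0,-0.049,0.005,-1])

```text
time_s: 6.2
eef_pos: [0.4151, 0.1948, 0.2328]
eef_rot: [-0.128, 0.701, -0.13, -0.69]
wrist_force: [1.0, -0.5, 1.0]
opening: 0.998
```

```bash
python3 -c "
from h import *
plan([.4365,.2903,.10],-20.3)"
```

```text
t 6.2 pos [0.4151 0.1948 0.2328] q [ 0.18 -0.1   1.89 -0.01  1.33  2.12] F [ 1.  -0.5  1. ] M [-0.03 -0.02 -0.02] open 0.998
rotvec deg [-0.74 -0.91  0.05] | shift after rot (mm) [132.8 -97.   13. ] | shift in current axes [132.7 -96.7  16.4]
axes xyz cols [[0.015, -0.359, -0.933], [-0.005, -0.933, 0.359], [-1.0, -0.001, -0.016]]
```

carry_out(motion=[-0.7,-0.9,0,0.04,-0.032,0.005,-1,0,0,0,0.04,-0.032,0.005,-1,0,0,0,0.04,-0.03,0.004,-1,0,0,0,0,0,0,-1])

```text
time_s: 6.6
eef_pos: [0.4372, 0.294, 0.1149]
eef_rot: [-0.123, 0.699, -0.121, -0.695]
wrist_force: [-0.9, -1.4, 0.1]
opening: 0.999
```

Run:
```python
from h import *
plan([.4365,.2903,.008],-20.3)
for c in("side","top"):
    im=ctrl.camera(c); cv2.imwrite(f"pics/{c}1.png",im)
    for t in["thick_gauge_grip","thick_gauge_nose","thick_gauge"]:
        for d in ctrl.landmark_of(c,t)[:1]: print(c,t,round(d["conf"],2),w(c,d["point"]))
im=cv2.imread("pics/side1.png")[230:350,310:450]; cv2.imwrite("pics/crop3.png",cv2.resize(im,None,fx=5,fy=5,interpolation=cv2.INTER_CUBIC))
```

```text
t 6.6 pos [0.4372 0.294  0.1149] q [0.37 0.21 1.83 0.   1.1  2.28] F [-0.9 -1.4  0.1] M [-0.04  0.05  0.04] open 0.999
rotvec deg [ 0.44 -0.28  0.27] | shift after rot (mm) [106.9   3.7  -0.6] | shift in current axes [106.9   4.2  -0.1]
axes xyz cols [[0.006, -0.34, -0.941], [0.003, -0.941, 0.34], [-1.0, -0.005, -0.005]]
side thick_gauge_grip 0.98 [0.4373 0.291  0.0168]
side thick_gauge_nose 0.78 [ 0.5369  0.2506 -0.0017]
side thick_gauge 0.81 [ 0.4366  0.2927 -0.005 ]
top thick_gauge_grip 0.74 [0.4377 0.2891 0.0224]
top thick_gauge_nose 0.86 [ 0.5434  0.2466 -0.0011]
top thick_gauge 0.55 [0.4329 0.2915 0.0007]
```

View pics/crop3.png

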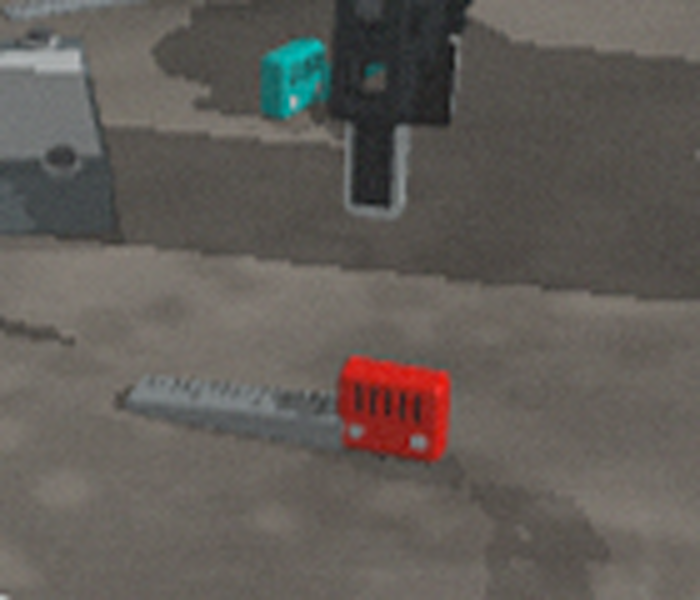

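The crop shows the red gauge lying flat with the fingers above it and nothing in the way, so I'll descend.

carry_out(motion=[0,-0.3,0.3,0.03,0.003,0,-1,0,0,0,0.03,0.001,0,-1,0,0,0,0.03,0,0,-1,0,0,0,0.012,0,0,-1,0,0,0,0,0,0,-1])

```text
time_s: 7.5
eef_pos: [0.4501, 0.2888, 0.0282]
eef_rot: [-0.13, 0.706, -0.119, -0.686]
wrist_force: [-0.2, 0.5, 1.2]
opening: 1.0
```

```bash
python3 -c "
from h import *
plan([.437,.2905,.007],-20.8)"
```

```text
t 7.5 pos [0.4501 0.2888 0.0282] q [ 0.35  0.35  1.86 -0.    0.89  2.28] F [-0.2  0.5  1.2] M [0.01 0.05 0.04] open 1.0
rotvec deg [ 0.44 -1.45  1.17] | shift after rot (mm) [21.2  3.  12.9] | shift in current axes [20.8  3.4 13.4]
axes xyz cols [[0.031, -0.348, -0.937], [0.01, -0.937, 0.348], [-0.999, -0.02, -0.025]]
```

carry_out(motion=[0,-1.4,1.1,0.005,0.003,0.012,-1,0,0,0,0.015,0,0,-1,0,0,0,0,0,0,-1])

```text
time_s: 7.8
eef_pos: [0.4394, 0.291, 0.0102]
eef_rot: [-0.126, 0.697, -0.124, -0.695]
wrist_force: [-0.4, -1.0, -0.1]
opening: 0.998
```

```bash
python3 -c "
from h import *
plan([.437,.2905,.007],-20.8)"
```

```text
t 7.8 pos [0.4394 0.291  0.0102] q [0.36 0.39 1.86 0.   0.89 2.29] F [-0.4 -1.  -0.1] M [ 0.    0.09 -0.02] open 0.998
rotvec deg [ 0.42 -0.18  0.18] | shift after rot (mm) [3.2 1.3 2.1] | shift in current axes [3.2 1.3 2.1]
axes xyz cols [[0.004, -0.348, -0.937], [0.002, -0.937, 0.348], [-1.0, -0.003, -0.003]]
```

Close the fingers.

carry_out(motion=[0,0,0,0.002,0.001,0.002,-1,0,0,0,0,0,0,1,0,0,0,0,0,0,1,0,0,0,0,0,0,1,0,0,0,0,0,0,1,0,0,0,0,0,0,1,0,0,0,0,0,0,1,0,0,0,0,0,0,1,0,0,0,0,0,0,1])

```text
time_s: 8.7
eef_pos: [0.4384, 0.2915, 0.0099]
eef_rot: [-0.126, 0.698, -0.124, -0.694]
wrist_force: [-0.3, -0.7, -0.5]
opening: 0.202
```

Run:
```python
from h import *
plan([.437,.2905,.15],-20.8)
for c in("side","top"):
    im=ctrl.camera(c)
    for t in["thick_gauge_nose","thick_gauge_grip"]:
        for d in ctrl.landmark_of(c,t)[:1]: print(c,t,round(d["conf"],2),w(c,d["point"]))
```

```text
t 8.7 pos [0.4384 0.2915 0.0099] q [0.36 0.39 1.87 0.   0.88 2.29] F [-0.3 -0.7 -0.5] M [ 0.   -0.02  0.06] open 0.202
rotvec deg [ 0.44 -0.32  0.3 ] | shift after rot (mm) [-140.1    1.4    1. ] | shift in current axes [-140.1    0.7    0.2]
axes xyz cols [[0.007, -0.348, -0.937], [0.003, -0.938, 0.348], [-1.0, -0.005, -0.006]]
side thick_gauge_nose 0.96 [0.5403 0.2535 0.0007]
side thick_gauge_grip 0.86 [0.4343 0.2915 0.0176]
top thick_gauge_nose 0.55 [ 0.5416  0.2497 -0.0028]
top thick_gauge_grip 0.63 [ 0.6162 -0.0124  0.0407]
```

carry_out(motion=[0,0,0,-0.02,0,0,1,0,0,0,-0.04,0,0,1,0,0,0,-0.04,0,0,1,0,0,0,-0.02,0,0,1,0,0,0,0,0,0,1])

```text
time_s: 9.5
eef_pos: [0.4361, 0.2905, 0.1322]
eef_rot: [-0.126, 0.697, -0.124, -0.695]
wrist_force: [0.3, -0.1, -1.0]
opening: 0.201
```

```bash
python3 -c "
from h import *
plan([.465,-.023,.10],4.4)"
```

```text
t 9.5 pos [0.4361 0.2905 0.1322] q [0.36 0.18 1.82 0.   1.14 2.29] F [ 0.3 -0.1 -1. ] M [-0.    0.03  0.02] open 0.201
rotvec deg [-24.77  -0.13   0.09] | shift after rot (mm) [ 32.2 314.8  -4.8] | shift in current axes [  31.9  283.8 -136.2]
axes xyz cols [[0.002, -0.348, -0.937], [0.001, -0.937, 0.348], [-1.0, -0.002, -0.002]]
```

carry_out(motion=[-6.2,0,0,0,0,0,1,-6.2,0,0,0,0,0,1,-6.2,0,0,0,0,0,1,-6.2,0,0,0,0,0,1,0,0,0,0.005,0.03,-0.001,1,0,0,0,0,0.04,-0.001,1,0,0,0,0,0.04,-0.001,1,0,0,0,0,0.04,-0.001,1,0,0,0,0,0.04,-0.001,1,0,0,0,0,0.04,0,1])

```text
time_s: 10.5
eef_pos: [0.4565, 0.0579, 0.1132]
eef_rot: [-0.037, -0.702, -0.038, 0.71]
wrist_force: [1.7, -0.1, -1.4]
opening: 0.197
```

```bash
python3 -c "
from h import *
plan([.465,-.023,.10],4.4)"
```

```text
t 10.5 pos [0.4565 0.0579 0.1132] q [-0.13  0.08  1.98 -0.    1.09  1.33] F [ 1.7 -0.1 -1.4] M [-0.05  0.01 -0.01] open 0.197
rotvec deg [1.64 0.66 0.1 ] | shift after rot (mm) [13.2 81.3 -2.2] | shift in current axes [13.1 81.4 -0.1]
axes xyz cols [[-0.012, 0.105, -0.994], [0.001, -0.994, -0.105], [-1.0, -0.002, 0.011]]
```

carry_out(motion=[1.6,0.6,0,0,0.03,-0.001,1,0,0,0,0.005,0.03,0,1,0,0,0,0.003,0.015,0,1,0,0,0,0,0,0,1,0,0,0,0,0,0,1])

```text
time_s: 11.0
eef_pos: [0.4603, -0.0238, 0.0981]
eef_rot: [-0.023, -0.704, -0.025, 0.71]
wrist_force: [-1.1, -0.8, -0.8]
opening: 0.197
```

Run:
```python
from h import *
plan([.465,-.023,.055],4.4)
for c in("side","top"):
  for k in range(2):
    im=ctrl.camera(c); cv2.imwrite(f"pics/{c}2.png",im)
    for t in["thick_gauge_nose","thick_gauge_grip","mouth"]:
        for d in ctrl.landmark_of(c,t)[:1]: print(c,t,round(d["conf"],2),w(c,d["point"]))
im=cv2.imread("pics/top2.png")[170:300,260:400]; a=cv2.resize(im,None,fx=4,fy=4,interpolation=cv2.INTER_CUBIC)
cv2.imwrite("pics/crop4.png",a)
```

```text
t 11.0 pos [ 0.4603 -0.0238  0.0981] q [-0.31  0.11  1.99  0.    1.05  1.19] F [-1.1 -0.8 -0.8] M [-0.04  0.02 -0.01] open 0.197
rotvec deg [-0.49  0.5   0.21] | shift after rot (mm) [43.1 -0.5 -4.7] | shift in current axes [43.  -0.4 -5.1]
axes xyz cols [[-0.009, 0.068, -0.998], [0.003, -0.998, -0.068], [-1.0, -0.004, 0.009]]
side thick_gauge_nose 0.78 [ 0.5651 -0.0154  0.0856]
side thick_gauge_grip 0.69 [ 0.4607 -0.0241  0.1065]
side mouth 0.87 [ 0.615  -0.013   0.0396]
side thick_gauge_nose 0.75 [ 0.5674 -0.0132  0.0878]
side thick_gauge_grip 0.73 [ 0.4585 -0.0223  0.1065]
side mouth 0.89 [ 0.6138 -0.0136  0.0393]
top mouth 0.59 [ 0.6129 -0.0115  0.0437]
top mouth 0.74 [ 0.6159 -0.0108  0.0437]
```

View pics/crop4.png

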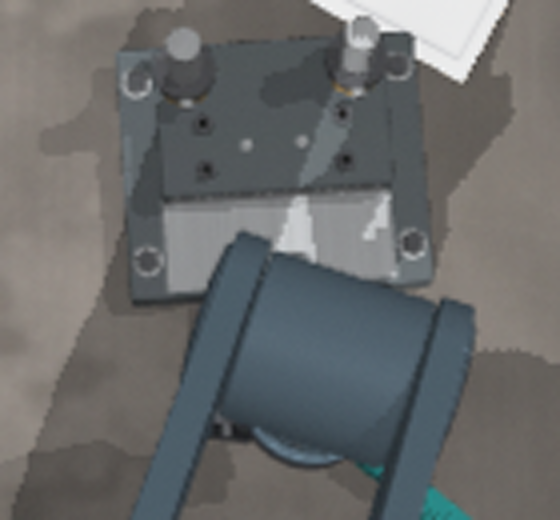

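Top crop: the arm is in front of the ledge, aligned with the die, and the turquoise gauge is clear of the jaws. Descending to just above the ledge.

carry_out(motion=[-0.4,0.5,0.2,0.01,0,-0.008,1,0,0,0,0.02,0,0,1,0,0,0,0.01,0,0,1,0,0,0,0,0,0,1,0,0,0,0,0,0,1])

```text
time_s: 12.3
eef_pos: [0.4703, -0.0239, 0.059]
eef_rot: [0.027, 0.708, 0.026, -0.705]
wrist_force: [-0.7, 0.2, -1.1]
opening: 0.204
```

Run:
```python
from h import *
plan([.470,-.0222,.044],4.2)
```

```text
t 12.3 pos [ 0.4703 -0.0239  0.059 ] q [-0.3   0.19  1.99 -0.    0.95  1.19] F [-0.7  0.2 -1.1] M [ 0.    0.01 -0.03] open 0.204
rotvec deg [ 0.17 -0.22 -0.09] | shift after rot (mm) [15.  -1.7  0.2] | shift in current axes [15.  -1.7  0.3]
axes xyz cols [[0.004, 0.076, -0.997], [-0.001, -0.997, -0.076], [-1.0, 0.002, -0.004]]
```

carry_out(motion=[0,0,0,0.006,-0.001,0,1,0,0,0,0.006,0,0,1,0,0,0,0,0,0,1,0,0,0,0,0,0,1])

```text
time_s: 12.7
eef_pos: [0.4714, -0.0232, 0.0476]
eef_rot: [0.028, 0.709, 0.026, -0.704]
wrist_force: [0.7, -0.9, -1.5]
opening: 0.199
```

Run:
```python
from h import *
plan([.470,-.0222,.042],4.2)
for k in range(3):
    im=ctrl.camera("side"); cv2.imwrite("pics/side3.png",im)
    for t in["thick_gauge_nose","thick_gauge_grip","mouth"]:
        for d in ctrl.landmark_of("side",t)[:1]: print(t,round(d["conf"],2),w("side",d["point"]))
cv2.imwrite("pics/crop5.png",cv2.resize(im[215:285,260:390],None,fx=6,fy=6,interpolation=cv2.INTER_CUBIC))
```

```text
t 12.7 pos [ 0.4714 -0.0232  0.0476] q [-0.3   0.21  2.   -0.    0.93  1.19] F [ 0.7 -0.9 -1.5] M [ 0.01  0.07 -0.05] open 0.199
rotvec deg [ 0.16 -0.36 -0.15] | shift after rot (mm) [ 5.6 -1.1  1.3] | shift in current axes [ 5.6 -1.1  1.4]
axes xyz cols [[0.006, 0.076, -0.997], [-0.002, -0.997, -0.076], [-1.0, 0.003, -0.006]]
thick_gauge_nose 0.59 [ 0.713   0.3015 -0.0023]
thick_gauge_grip 0.85 [ 0.4699 -0.0238  0.0552]
mouth 0.75 [ 0.6121 -0.0109  0.0425]
thick_gauge_nose 0.53 [ 0.5787 -0.012   0.0363]
thick_gauge_grip 0.64 [ 0.467  -0.0223  0.0609]
mouth 0.82 [ 0.6127 -0.0113  0.0428]
thick_gauge_nose 0.92 [ 0.5768 -0.0147  0.035 ]
thick_gauge_grip 0.66 [ 0.4689 -0.0208  0.0576]
mouth 0.98 [ 0.6139 -0.0122  0.0416]
```

View pics/crop5.png

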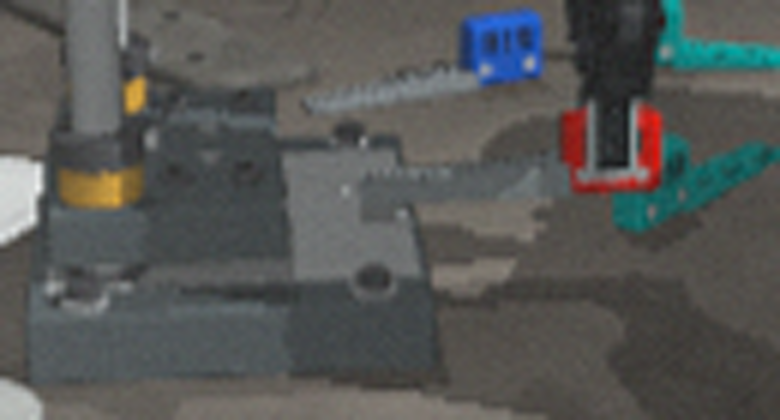

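The gauge is held level, with the nose above the ledge (~crop 365,195). Lowering gently to contact.

carry_out(motion=[0,-0.3,0,0.002,-0.001,0,1,0,0,0,0.002,0,0,1,0,0,0,0,0,0,1])

```text
time_s: 13.6
eef_pos: [0.4713, -0.0221, 0.0432]
eef_rot: [0.028, 0.707, 0.026, -0.706]
wrist_force: [-0.1, 0.4, -1.4]
opening: 0.198
```

carry_out(motion=[0,0,0,0.001,0,0,1,0,0,0,0,0,0,1])

```text
time_s: 13.8
eef_pos: [0.4713, -0.0221, 0.0421]
eef_rot: [0.028, 0.707, 0.026, -0.706]
wrist_force: [-2.1, 0.2, 1.0]
opening: 0.197
```

carry_out(motion=[0,0,0,0.001,0,0,1,0,0,0,0,0,0,1])

```text
time_s: 14.0
eef_pos: [0.4717, -0.0224, 0.0416]
eef_rot: [0.028, 0.707, 0.026, -0.706]
wrist_force: [-1.7, 0.1, 1.6]
opening: 0.198
```

carry_out(motion=[0,0,0,0,0,-0.005,1,0,0,0,0,0,-0.005,1,0,0,0,0,0,-0.005,1,0,0,0,0,0,-0.005,1,0,0,0,0,0,0,1])

```text
time_s: 14.5
eef_pos: [0.4939, -0.0207, 0.0418]
eef_rot: [0.028, 0.707, 0.026, -0.706]
wrist_force: [0.2, -0.4, 0.1]
opening: 0.204
```

Run:
```python
from h import *
plan([.6145-.108*.9973,-.0118-.108*.0732,.0415],4.2)
for k in range(3):
    im=ctrl.camera("side")
    for t in["thick_gauge_nose","thick_gauge_grip","mouth"]:
        for d in ctrl.landmark_of("side",t)[:1]: print(t,round(d["conf"],2),w("side",d["point"]))
```

```text
t 14.5 pos [ 0.4939 -0.0207  0.0418] q [-0.28  0.27  1.94 -0.    0.93  1.22] F [ 0.2 -0.4  0.1] M [-0.01 -0.16 -0.  ] open 0.204
rotvec deg [ 0.16 -0.11 -0.18] | shift after rot (mm) [  0.3  -0.1 -13. ] | shift in current axes [  0.3  -0.  -13. ]
axes xyz cols [[0.002, 0.076, -0.997], [-0.003, -0.997, -0.076], [-1.0, 0.003, -0.002]]
thick_gauge_nose 0.54 [ 0.6005 -0.0098  0.0357]
thick_gauge_grip 0.69 [ 0.4912 -0.0172  0.0497]
mouth 0.65 [ 0.6129 -0.0149  0.0396]
thick_gauge_nose 0.67 [ 0.6023 -0.0135  0.0309]
thick_gauge_grip 0.73 [ 0.4902 -0.0232  0.0518]
mouth 0.75 [ 0.6127 -0.0109  0.043 ]
thick_gauge_nose 0.92 [ 0.6002 -0.0114  0.0331]
thick_gauge_grip 0.6 [ 0.4905 -0.0201  0.0504]
mouth 0.77 [ 0.6138 -0.0125  0.0449]
```

carry_out(motion=[0,0,0,0.0002,0,-0.004,1,0,0,0,0,0,-0.004,1,0,0,0,0,0,-0.002,1,0,0,0,0,0,0,1])

```text
time_s: 15.5
eef_pos: [0.5026, -0.0199, 0.0418]
eef_rot: [-0.028, -0.706, -0.026, 0.707]
wrist_force: [-0.9, -1.4, 2.2]
opening: 0.197
```

carry_out(motion=[0,0,0,0,0,-0.002,1,0,0,0,0,0,-0.002,1,0,0,0,0,0,0,1])

```text
time_s: 15.8
eef_pos: [0.5067, -0.0196, 0.0419]
eef_rot: [-0.028, -0.706, -0.026, 0.707]
wrist_force: [-1.7, 0.2, 2.7]
opening: 0.198
```

carry_out(motion=[0,0,0,0,0,-0.002,1,0,0,0,0,0,-0.002,1,0,0,0,0,0,0,1])

```text
time_s: 16.1
eef_pos: [0.5108, -0.0192, 0.0419]
eef_rot: [-0.028, -0.706, -0.026, 0.707]
wrist_force: [-1.1, 0.6, 2.3]
opening: 0.199
```

carry_out(motion=[0,0,0,0,0,-0.002,1,0,0,0,0,0,-0.002,1,0,0,0,0,0,0,1])

```text
time_s: 16.4
eef_pos: [0.5149, -0.0189, 0.0418]
eef_rot: [-0.028, -0.706, -0.026, 0.707]
wrist_force: [-1.3, 0.3, 3.2]
opening: 0.2
```

carry_out(motion=[0,0,0,0,0,-0.002,1,0,0,0,0,0,-0.002,1,0,0,0,0,0,0,1])

```text
time_s: 16.7
eef_pos: [0.5191, -0.0186, 0.0419]
eef_rot: [-0.028, -0.706, -0.026, 0.707]
wrist_force: [-1.4, -0.4, 2.9]
opening: 0.198
```

Run:
```python
from h import *
plan([.6145-.108*.9973,-.0118-.108*.0732,.0415],4.2)
im=ctrl.camera("side"); cv2.imwrite("pics/crop6.png",cv2.resize(im[215:285,260:390],None,fx=6,fy=6,interpolation=cv2.INTER_CUBIC))
```

```text
t 16.7 pos [ 0.5191 -0.0186  0.0419] q [-0.26  0.32  1.87 -0.    0.95  1.23] F [-1.4 -0.4  2.9] M [-0.02 -0.01  0.04] open 0.198
rotvec deg [ 0.17  0.15 -0.15] | shift after rot (mm) [ 0.4  0.2 12.3] | shift in current axes [ 0.4  0.2 12.3]
axes xyz cols [[-0.002, 0.076, -0.997], [-0.003, -0.997, -0.076], [-1.0, 0.003, 0.003]]
```

View pics/crop6.png

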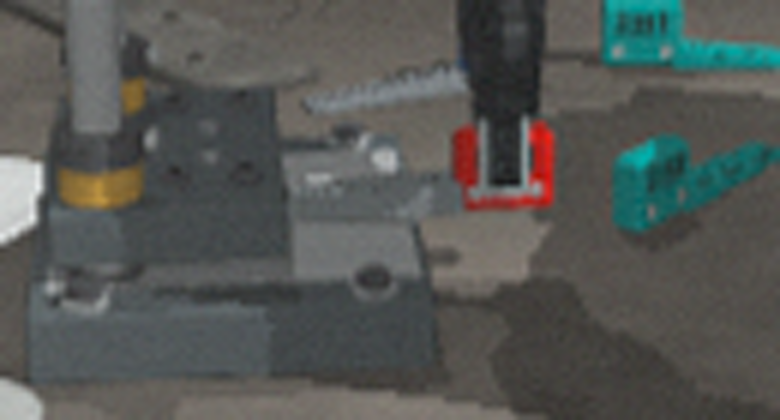

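The blade is now going in under the upper shoe without drag, so the red gauge fits. I'll continue in small steps, watching the force.

carry_out(motion=[0,0,0,0,0,-0.002,1,0,0,0,0,0,-0.002,1,0,0,0,0,0,0,1])

```text
time_s: 17.05
eef_pos: [0.5231, -0.0182, 0.0419]
eef_rot: [-0.028, -0.706, -0.026, 0.708]
wrist_force: [-1.1, -1.1, 3.3]
opening: 0.198
```

carry_out(motion=[0,0,0,0,0,-0.002,1,0,0,0,0,0,-0.001,1,0,0,0,0,0,0,1])

```text
time_s: 17.35
eef_pos: [0.5259, -0.018, 0.0419]
eef_rot: [-0.028, -0.705, -0.026, 0.708]
wrist_force: [-3.0, -0.5, 4.9]
opening: 0.2
```

carry_out(motion=[0,0,0,0,0,-0.002,1,0,0,0,0,0,-0.001,1,0,0,0,0,0,0,1])

```text
time_s: 17.65
eef_pos: [0.5288, -0.0177, 0.0419]
eef_rot: [-0.028, -0.705, -0.026, 0.708]
wrist_force: [-1.6, -0.3, 4.3]
opening: 0.199
```

Run:
```python
from h import *
plan([.6145-.108*.9973,-.0118-.108*.0732,.0415],4.2)
```

```text
t 17.65 pos [ 0.5288 -0.0177  0.0419] q [-0.26  0.34  1.85 -0.    0.96  1.24] F [-1.6 -0.3  4.3] M [ 0.02 -0.03 -0.01] open 0.199
rotvec deg [ 0.18  0.23 -0.15] | shift after rot (mm) [ 0.4  0.4 22. ] | shift in current axes [ 0.5  0.3 22. ]
axes xyz cols [[-0.004, 0.076, -0.997], [-0.003, -0.997, -0.076], [-1.0, 0.003, 0.004]]
```

carry_out(motion=[0,0.35,0,0,0,-0.001,1,0,0,0,0,0,0,1,0,0,0,0,0,0,1])

```text
time_s: 17.95
eef_pos: [0.5297, -0.0176, 0.0418]
eef_rot: [0.028, 0.707, 0.026, -0.706]
wrist_force: [-2.4, 0.0, 4.4]
opening: 0.195
```

Run:
```python
from h import *
plan([.6145-.108*.9973,-.0118-.108*.0732,.0419],4.2)
```

```text
t 17.95 pos [ 0.5297 -0.0176  0.0418] q [-0.26  0.34  1.85 -0.    0.95  1.24] F [-2.4  0.   4.4] M [-0.01  0.17 -0.01] open 0.195
rotvec deg [ 0.18 -0.14 -0.14] | shift after rot (mm) [-0.1  0.4 23. ] | shift in current axes [-0.2  0.3 23. ]
axes xyz cols [[0.003, 0.076, -0.997], [-0.002, -0.997, -0.076], [-1.0, 0.002, -0.002]]
```

carry_out(motion=[0,0,0,0,0,-0.001,1,0,0,0,0,0,-0.001,1,0,0,0,0,0,0,1])

```text
time_s: 18.25
eef_pos: [0.5311, -0.0174, 0.0418]
eef_rot: [0.028, 0.707, 0.026, -0.706]
wrist_force: [-1.5, -0.9, 3.3]
opening: 0.204
```

carry_out(motion=[0,0,0,0,0,-0.001,1,0,0,0,0,0,-0.001,1,0,0,0,0,0,0,1])

```text
time_s: 18.55
eef_pos: [0.5327, -0.0172, 0.0419]
eef_rot: [-0.028, -0.707, -0.026, 0.707]
wrist_force: [-2.0, -0.9, 4.0]
opening: 0.195
```

carry_out(motion=[0,0,0,0,0,-0.001,1,0,0,0,0,0,-0.001,1,0,0,0,0,0,0,1])

```text
time_s: 18.85
eef_pos: [0.5345, -0.017, 0.0419]
eef_rot: [-0.028, -0.706, -0.026, 0.707]
wrist_force: [-2.0, -0.6, 4.4]
opening: 0.202
```

carry_out(motion=[0,0,0,0,0,-0.001,1,0,0,0,0,0,-0.001,1,0,0,0,0,0,0,1])

```text
time_s: 19.15
eef_pos: [0.5364, -0.0169, 0.0419]
eef_rot: [-0.028, -0.706, -0.026, 0.707]
wrist_force: [-2.2, 0.5, 3.7]
opening: 0.198
```

carry_out(motion=[0,0.2,0,0,0,-0.001,1,0,0,0,0,0,-0.001,1,0,0,0,0,0,0,1])

```text
time_s: 19.45
eef_pos: [0.5381, -0.0167, 0.0418]
eef_rot: [0.028, 0.707, 0.027, -0.706]
wrist_force: [-2.0, 0.3, 3.3]
opening: 0.201
```

carry_out(motion=[0,0,0,0,0,-0.001,1,0,0,0,0,0,-0.001,1,0,0,0,0,0,0,1])

```text
time_s: 19.75
eef_pos: [0.5398, -0.0165, 0.0418]
eef_rot: [0.028, 0.707, 0.027, -0.706]
wrist_force: [-1.6, -0.0, 4.5]
opening: 0.198
```

carry_out(motion=[0,0,0,0,0,-0.001,1,0,0,0,0,0,-0.001,1,0,0,0,0,0,0,1])

```text
time_s: 20.05
eef_pos: [0.5416, -0.0163, 0.0419]
eef_rot: [0.028, 0.707, 0.027, -0.706]
wrist_force: [-1.7, -1.2, 4.5]
opening: 0.201
```

carry_out(motion=[0,0,0,0,0,-0.001,1,0,0,0,0,0,-0.001,1,0,0,0,0,0,0,1])

```text
time_s: 20.35
eef_pos: [0.5426, -0.0161, 0.0419]
eef_rot: [-0.028, -0.706, -0.027, 0.707]
wrist_force: [-1.8, 0.7, 3.1]
opening: 0.201
```

carry_out(motion=[0,0,0,0,0,-0.001,1,0,0,0,0,0,0,1])

```text
time_s: 20.55
eef_pos: [0.5428, -0.0161, 0.0419]
eef_rot: [-0.028, -0.705, -0.027, 0.708]
wrist_force: [-1.3, 0.2, 3.0]
opening: 0.197
```

Run:
```python
from h import *
plan([.6145-.108*.9973,-.0118-.108*.0732,.0419],4.2)
for k in range(2):
    ctrl.camera("side")
    for t in["thick_gauge_grip","mouth"]:
        for d in ctrl.landmark_of("side",t)[:1]: print(t,round(d["conf"],2),w("side",d["point"]))
```

```text
t 20.55 pos [ 0.5428 -0.0161  0.0419] q [-0.25  0.36  1.81 -0.    0.97  1.25] F [-1.3  0.2  3. ] M [ 0.15 -0.08  0.02] open 0.197
rotvec deg [ 0.24  0.2  -0.08] | shift after rot (mm) [ 0.   1.  36.2] | shift in current axes [ 0.1  0.8 36.2]
axes xyz cols [[-0.003, 0.077, -0.997], [-0.002, -0.997, -0.077], [-1.0, 0.001, 0.004]]
thick_gauge_grip 0.79 [ 0.5398 -0.0149  0.0514]
mouth 0.74 [ 0.6111 -0.0125  0.0426]
thick_gauge_grip 0.74 [0.6531 0.3746 0.0009]
mouth 0.87 [ 0.6116 -0.0103  0.0411]
```

carry_out(motion=[0,0.3,0,0,0,0,1,0,0,0,0,0,-0.001,1])

```text
time_s: 21.05
eef_pos: [0.5429, -0.0161, 0.0418]
eef_rot: [-0.028, -0.707, -0.027, 0.707]
wrist_force: [-9.3, -1.4, 11.4]
opening: 0.202
```

carry_out(motion=[0,0,0,0,0,-0.001,1])

```text
time_s: 21.15
eef_pos: [0.5428, -0.0161, 0.0418]
eef_rot: [-0.028, -0.706, -0.027, 0.707]
wrist_force: [-7.8, -1.8, 9.4]
opening: 0.197
```

carry_out(motion=[0,0,0,0,0,-0.0015,1])

```text
time_s: 21.25
eef_pos: [0.543, -0.0161, 0.0418]
eef_rot: [-0.028, -0.705, -0.027, 0.708]
wrist_force: [-8.5, -1.2, 10.4]
opening: 0.195
```

The gauge has stalled at x≈0.543 with about 8 N of resistance, so it is dragging. To be sure it's flat and not cocked, I'll back off slightly, unload the vertical force and re-approach.

carry_out(motion=[0,0,0,0,0,0.002,1,0,0,0,-0.0002,0,0.001,1,0,0,0,0,0,0,1])

```text
time_s: 21.55
eef_pos: [0.5415, -0.0163, 0.0419]
eef_rot: [-0.028, -0.706, -0.027, 0.707]
wrist_force: [-1.2, -0.2, 0.8]
opening: 0.198
```

Run:
```python
from h import *
plan([.6145-.108*.9973,-.0118-.108*.0732,.0419],4.2)
```

```text
t 21.55 pos [ 0.5415 -0.0163  0.0419] q [-0.25  0.36  1.82 -0.    0.97  1.25] F [-1.2 -0.2  0.8] M [-0.07 -0.11  0.01] open 0.198
rotvec deg [ 0.26  0.07 -0.08] | shift after rot (mm) [-0.   0.8 34.8] | shift in current axes [ 0.   0.7 34.8]
axes xyz cols [[-0.001, 0.078, -0.997], [-0.002, -0.997, -0.078], [-1.0, 0.001, 0.001]]
```

carry_out(motion=[0,0,0,0,0,-0.001,1])

```text
time_s: 21.65
eef_pos: [0.5418, -0.0163, 0.0418]
eef_rot: [-0.028, -0.706, -0.027, 0.707]
wrist_force: [-5.2, -0.2, 7.4]
opening: 0.198
```

carry_out(motion=[0,0,0,0,0,-0.001,1])

```text
time_s: 21.75
eef_pos: [0.5422, -0.0162, 0.0419]
eef_rot: [-0.028, -0.705, -0.027, 0.708]
wrist_force: [-5.1, -0.2, 7.5]
opening: 0.2
```

carry_out(motion=[0,0,0,0,0,-0.001,1])

```text
time_s: 21.85
eef_pos: [0.5424, -0.0162, 0.0419]
eef_rot: [-0.028, -0.704, -0.027, 0.709]
wrist_force: [-6.1, -0.4, 6.9]
opening: 0.203
```

Run:
```python
from h import *
plan([.6145-.108*.9973,-.0118-.108*.0732,.0419],4.2)
```

```text
t 21.85 pos [ 0.5424 -0.0162  0.0419] q [-0.25  0.36  1.81 -0.    0.97  1.25] F [-6.1 -0.4  6.9] M [-0.04  0.35 -0.02] open 0.203
rotvec deg [ 0.28  0.36 -0.07] | shift after rot (mm) [-0.   0.9 35.8] | shift in current axes [ 0.2  0.7 35.8]
axes xyz cols [[-0.006, 0.078, -0.997], [-0.002, -0.997, -0.078], [-1.0, 0.001, 0.006]]
```

carry_out(motion=[0,0,0,0,0,-0.0015,1])

```text
time_s: 21.95
eef_pos: [0.5429, -0.0162, 0.0419]
eef_rot: [-0.028, -0.704, -0.027, 0.71]
wrist_force: [-6.5, -1.6, 7.7]
opening: 0.198
```

carry_out(motion=[0,0,0,0,0,-0.0015,1])

```text
time_s: 22.05
eef_pos: [0.543, -0.0163, 0.0418]
eef_rot: [-0.028, -0.702, -0.027, 0.711]
wrist_force: [-8.7, -1.5, 10.1]
opening: 0.197
```

carry_out(motion=[0,0,0,0,0,-0.0015,1])

```text
time_s: 22.15
eef_pos: [0.5431, -0.0163, 0.0418]
eef_rot: [-0.028, -0.701, -0.027, 0.712]
wrist_force: [-8.6, -1.3, 8.5]
opening: 0.199
```

carry_out(motion=[0,0,0,0,0,-0.0015,1])

```text
time_s: 22.25
eef_pos: [0.5431, -0.0163, 0.0418]
eef_rot: [-0.028, -0.7, -0.027, 0.713]
wrist_force: [-8.4, -2.6, 9.2]
opening: 0.201
```

Run:
```python
from h import *
plan([.6145-.108*.9973,-.0118-.108*.0732,.0419],4.2)
```

```text
t 22.25 pos [ 0.5431 -0.0163  0.0418] q [-0.24  0.37  1.8  -0.01  0.99  1.25] F [-8.4 -2.6  9.2] M [-0.19  0.73 -0.08] open 0.201
rotvec deg [ 0.3   1.08 -0.05] | shift after rot (mm) [-0.1  0.7 36.4] | shift in current axes [ 0.6  0.5 36.4]
axes xyz cols [[-0.019, 0.079, -0.997], [-0.002, -0.997, -0.079], [-1.0, 0.001, 0.019]]
```

It stalls repeatably at x≈0.543 with about 8.5 N push. A last look before handing in.

Run:
```python
from h import *
np.set_printoptions(precision=4,suppress=True)
A={}
for k in range(4):
  for c in("side","top"):
    im=ctrl.camera(c)
    if c=="side": s=im
    for t in["upper_shoe","mouth","thick_gauge_grip","jar_nuts","hex_nut","spanner"]:
        d=ctrl.landmark_of(c,t)
        if d: A.setdefault((c,t),[]).append(w(c,d[0]["point"]))
for k in A: print(k,np.median(A[k],0))
plan([.5431,-.0163,.0419],4.2)
cv2.imwrite("pics/crop7.png",cv2.resize(s[205:295,250:390],None,fx=5.7,fy=5.7,interpolation=cv2.INTER_CUBIC))
```

```text
('side', 'upper_shoe') [ 0.6139 -0.0082  0.0424]
('side', 'mouth') [ 0.6126 -0.0115  0.0416]
('side', 'thick_gauge_grip') [ 0.5424 -0.0157  0.05  ]
('side', 'jar_nuts') [ 0.7096  0.3011 -0.003 ]
('side', 'hex_nut') [ 0.6539  0.3768 -0.0029]
('side', 'spanner') [ 0.5828  0.4759 -0.0032]
('top', 'mouth') [ 0.6108 -0.2379 -0.002 ]
('top', 'jar_nuts') [0.7066 0.2977 0.0007]
('top', 'hex_nut') [ 0.6578  0.3766 -0.0034]
('top', 'spanner') [ 0.5773  0.4763 -0.0021]
t 25.05 pos [ 0.5431 -0.0163  0.0418] q [-0.24  0.37  1.8  -0.01  0.99  1.25] F [-7.9 -1.   8.6] M [-0.11  0.73 -0.1 ] open 0.203
rotvec deg [ 0.31  1.07 -0.05] | shift after rot (mm) [-0.1 -0.  -0. ] | shift in current axes [-0.1 -0.  -0. ]
axes xyz cols [[-0.019, 0.079, -0.997], [-0.002, -0.997, -0.079], [-1.0, 0.001, 0.019]]
```

View pics/crop7.png

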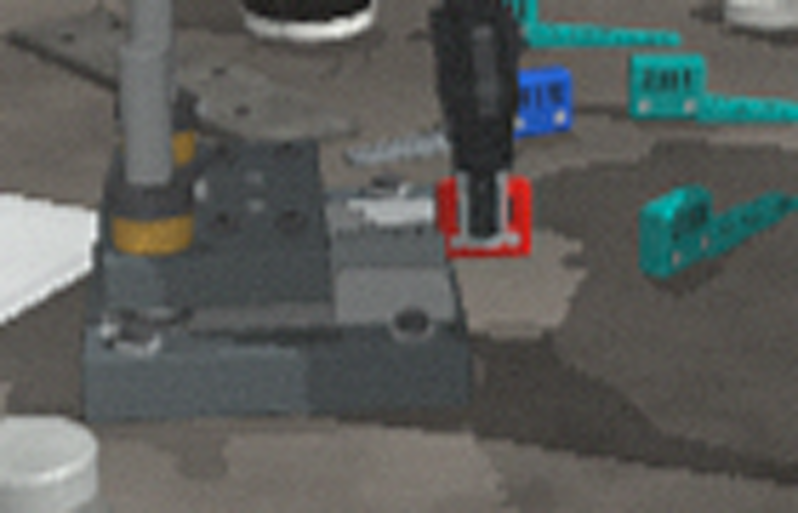

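The crop shows the red gauge level on the ledge, its blade under the upper shoe, its grip well clear, and the blue gauge still lying on the table. Position and force are steady, so I'm handing in.

```bash
python3 -c "
from bench import ctrl
print(ctrl.hand_in())"
```

```text
the job is handed in; nothing more can be done
None
```

The red (thick) gauge fits. I laid it on the lower shoe's ledge, slid it in from the front and handed the job in with the arm still holding it at the snug depth, after about 25 s of robot time.

- **Depth and opening:** the blade is about 35 mm in, give or take 3 mm. That puts the opening at roughly 9.6 mm. I chose red because the cameras put the opening at about 9–10 mm. I never tried the blue gauge.
- **Snug and not forced:** it stopped at the same depth (within about 0.3 mm) on two approaches. It is held with a steady push of about 8 N, well under the wrist-force limit.
- **Last checks:**
  - The gauge is within about 1 mm of the middle and about 0.3° of straight.
  - The grip stands about 45–50 mm clear of the upper shoe.
  - The blue gauge is still lying on the table.
  - The jar, nut and spanner are where they were, within camera error.

Some checks were weak or disagreed:

- **Upper shoe:** its camera height read 40–41 mm before and about 42 mm after. That is within the camera's error, so it does not by itself prove the shoe never shifted.
- **Tool tilt:** the gripper ended about 1° nose-down from pushing. I judged the gauge itself flat from the unchanged tool height and the picture. The pads have probably turned a little on the grip.
- **Corner fit:** an early fit of the die's corners gave an opening of only 5.9 mm. I discarded it because the edges were picked wrongly.
- **Top camera:** its last reading of the mouth was a false detection.

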